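# Lower the desk camera stand to its length ring and lock the cam lever

### The arm

A 7-joint arm with a two-finger parallel gripper is mounted at the origin on the work surface; the furniture and walls round the work are solid. World frame = base frame: x ahead of the robot, y to its left, z up, the work surface at z = 0. Lengths are in mm, angles in rad, forces in N, time in s.
With the tool pointing down it reaches from about 400 to 750 mm from the base axis. Payload 19.5 kg.
Tool frame: the origin (TCP) lies where the fingers leave the gripper's body, on its centre line; the fingertips stand 73 mm ahead of it and the grasp point (between the pads) lies 54 mm ahead of it (env.tip_reach is the distance from the TCP to the fingertips, in mm); z points along the fingers, y is the line along which they close (so a half turn about z gives the same grasp; the last joint's range is limited). The gripper opens to 85 mm and grips with 20 to 120 N. Pads are 22 mm wide; open, the fingers measure 114 mm over their backs; the gripper's body (76 mm by 85 mm) begins 54 mm behind the grasp point. The pads swing forward as they close: fully open they stand 13 mm farther back than shut.
Start: joints at [-1.355, 0.707, -0.028, 1.485, 0.022, 0.951, -0.075], TCP at [146.589, 555.981, 303.868] pointing down, gripper open.
Joint ranges: [-2.71, 2.71], [-0.32, 2.16], [-1.57, 1.52], [0, 2.45], [-1.46, 4.6], [0, 2.02], [-2.83, 2.83]. Speed limits (rad/s): [1.89, 1.89, 2.57, 2.57, 3.01, 3.01, 3.01].

### API

Orientations are given as a rotation vector (axis times angle).
In Python, from cell import env gives the robot as it stands.
- The arm moves only by the shell command python3 -m inch 'ROWS' [OPENING] [FORCE]. ROWS is JSON, one flat list of numbers, 4 for each row, row after row: the shift along the tool's x, y, z in units of 50 mm (1.0 is 50 mm), then the turn about the tool's z in rad. In form: [tx, ty, tz, spin, tx, ty, tz, spin, ...]. A call has 1 to 10 rows; each row is the pose to reach, as a shift and turn from the pose commanded when the call began, along the tool's axes at that moment; what a row does not reach only later rows make up. A row lasts 1/10 s, in which the tool goes at most 50 mm and 8.59 degrees, less where a joint would pass 70% of its speed; a pose out of reach is approached as far as the arm can. A call with a gripper value outside its range is refused whole. OPENING is the opening, from 0 (shut) to 1 (fully open), set as the call begins (- or left out, the last holds). The fingers move at their own pace and stop on an object; FORCE is the grip in N (left out, the last holds). Time passes only in rows, so rows that repeat a pose let the fingers close. It gives the time, the measured TCP pose, the force, the opening and the grip force at its end, in the units of the state.
- env.state(): the state, without advancing time (a new reading comes with each control period).
- env.read_camera(name): name is "scene" or "top"; returns a dict with "frame" (420x560x3 uint8, red, green, blue), "fx", "fy", "cx", "cy" (pixels), "k1" (the pictures are not rectified: a ray, as slopes to the right and down, at radius r is drawn at 1 + k1 r^2 times it, then the intrinsics apply), "rvec" (rotation vector, rad) and "tvec" (3), from world to camera coordinates, as OpenCV has them. Camera axes: x right, y down, z forward; pixel columns grow to the right and rows downward; lengths in mm; the calibration is good to about 2 mm. A picture is of the moment at which its call begins. There is no depth.
- env.close_job(): hands the job in; it is judged then, once.
The state is a dict: "clock": time; "joints": joint angles; "joint_velocities": joint speeds; "effort": joint torques, N m; "eef_pos": TCP position; "tool_rot": TCP orientation; "ft_force": force on the tool from outside, world axes, zero at the start; "moment": the same for the moment, N m; "width": finger opening in mm; "gripper_force": force on a finger pad.
Only numpy, scipy, OpenCV 4.12 (cv2) and the standard library are available. Lean on these libraries where they do the work, as an engineer would, in place of code of your own. Each camera call takes 0.05 s, during which the arm holds its last target. There are 200 camera calls.

### The job

The camera stand on the desk is too high: take its cam lever by the upright handle, swing it wide open (past half-way) so that the leg comes free in your grip, lower the leg gently until its collar just meets the rubber ring on the post, without shoving the ring down, and with the leg held there swing the lever fully shut. Never let go of the handle while the lever is open, and finish while still holding the handle of the locked leg. Leave the other things on the desk where they are.

Things in the scene. Friction and masses are not known exactly. Their poses are not given: they have to be found in the camera images.
- stand: Desk camera stand, fixed to the desk. Origin: centre of its foot's underside, on the desk; z up, its front is -x. Round dark foot, radius 65 mm, 24 mm high; on its centre a bare vertical steel post, radius 9 mm, top 194 mm above the desk, on which the leg slides.
- leg (a joint): Height of the leg above its lowest place, m (0 to 0.09, up positive). The leg: a 25 mm tube closed at the top, 130 mm tall with its 40 mm camera plate; black clamp collar, 37 mm across, 34 mm tall, at its lower end, underside 0.075 + this value above the desk. 0.3 to 0.45 kg. Lever shut: clamped on the post. Lever open more than about 0.65 rad: free, it sinks unless held.
- collar_edge (a point): Centre of the collar's underside on the post's axis, i.e. the lower edge of the leg; it moves with the leg.
- ring_top (a point): Centre of the top face of the black rubber ring, 27 mm across and 6 mm thick, that sits tight on the bare post below the collar and marks the length. The leg is at the mark when collar_edge meets ring_top. The ring gives way downward if pushed with more than about 7 N.
- lever (a joint): Cam lever, rad: 0 = shut, arm across the leg's front pointing to the stand's -y; grows to 1.5 as it opens, swinging clockwise seen from above about the vertical pivot until the arm points to the stand's -x. Below about 0.6 the cam presses on the post: up to about 17 N at the handle to shut it; it snaps over just before shut.
- lever_pivot (a point): Point on the lever's vertical pivot axis, 115 mm above the collar's underside and 22 mm in front (stand -x) of the post's axis; it rises and sinks with the leg and turns with the lever: its -y axis points along the lever to the handle.
- handle: Upright black handle at the lever's end, 13 mm thick across the lever, 22 mm along it, 56 mm tall, to be pinched across the 13 mm from above; part of the lever, hence of the leg. Origin: its middle, 62 mm from the pivot axis, 109 mm above the collar's underside; x axis across the thickness, y along the lever toward the pivot, z up. Its top is 7 mm above the camera screw's.
- mint_tin: Bystander: closed round tin, 68 mm across, 43 mm tall, loose on the desk near the stand; origin under its middle.
- glue_stick: Bystander: standing glue stick, 25 mm across, 96 mm tall, loose; origin under its middle.
- eraser: Bystander: flat eraser, 43x53x12 mm, loose; origin under its middle.
Things that resemble listed ones, but are neither listed nor needed, are in the scene too. There is more than one size of the stand; the job needs the smaller.

How it is judged:
By the outcome, as a careful person would: the job done as asked, in the order asked, and still so for the second after the job is handed in, while the arm keeps its last pose, push and grip.
It also fails if it takes over 43 s, if anything falls off the work surface, if the arm or the gripper's body presses on something with over 40 N, if the wrist force passes 120 N, or if a joint passes its speed limit or range.

## Working session

There is one attempt and no reset: what is moved stays moved. The work goes in short steps, Python scripts to look and compute and a shell command to move; the robot and the scene stay as the last step left them, time stands still between calls to the robot, and variables do not carry over. Pictures are saved under pics/ and viewed, at most 10 in all, crops included, and the job is handed in when it is done.

```bash
mkdir -p pics; cat > h.py <<'E'
from cell import env
import numpy as np, cv2
def cam(n,save=None):
    c=env.read_camera(n)
    if save: cv2.imwrite('pics/'+save,c['frame'][:,:,::-1])
    return c
def ray(c,u,v):
    d=np.array([(u-c['cx'])/c['fx'],(v-c['cy'])/c['fy']]); r=d.copy()
    for _ in range(20): r=d/(1+c['k1']*(r@r))
    R,_=cv2.Rodrigues(np.array(c['rvec'],float)); t=np.array(c['tvec'],float).ravel()
    w=R.T@np.array([r[0],r[1],1]); return -R.T@t,w/np.linalg.norm(w)
def onz(c,u,v,z):
    o,w=ray(c,u,v); return o+w*(z-o[2])/w[2]
def proj(c,p):
    R,_=cv2.Rodrigues(np.array(c['rvec'],float)); q=R@np.array(p,float)+np.array(c['tvec'],float).ravel()
    s=q[:2]/q[2]; s=s*(1+c['k1']*(s@s)); return s[0]*c['fx']+c['cx'],s[1]*c['fy']+c['cy']
def two(c1,p1,c2,p2):
    o1,a=ray(c1,*p1);o2,b=ray(c2,*p2)
    s=np.linalg.lstsq(np.array([a,-b]).T,o2-o1,rcond=None)[0]
    x,y=o1+s[0]*a,o2+s[1]*b; return (x+y)/2,np.linalg.norm(x-y)
E
python3 - <<'E'
from h import *
a=cam('scene');b=cam('top')
im=np.vstack([a['frame'],b['frame']])[:,:,::-1]
cv2.imwrite('pics/a.png',a['frame'][:,:,::-1]);cv2.imwrite('pics/b.png',b['frame'][:,:,::-1])
for c in(a,b):print(ray(c,280,210),c['fx'],c['k1'])
print(env.state())
E
```

```text
(array([871.11593584, 589.50690568, 500.6424877 ]), array([-0.38733031, -0.80309546, -0.45278352])) 427.9927740724682 -0.11789105290931884
(array([  -1.66140304,   45.88853879, 1101.91438904]), array([ 0.49543795, -0.1262734 , -0.85941624])) 529.745491427933 -0.05455449275448686
{'clock': 0.1, 'joints': array([-1.35472528,  0.70704361, -0.02764733,  1.48491188,  0.02203307,
        0.95093683, -0.07552385]), 'joint_velocities': array([ 1.32456732e-03, -2.07999919e-03,  5.32261087e-05, -2.41316614e-03,
       -1.74659687e-04,  1.10748859e-03, -3.92738032e-04]), 'effort': array([ 1.73509619e-03, -8.84321594e+01,  1.23683497e+00, -2.36464101e+01,
        1.71063992e-02,  4.87699988e-03,  9.94147058e-06]), 'eef_pos': array([146.53263369, 555.8517345 , 303.48179262]), 'tool_rot': array([-4.03747596e-01, -3.11544899e+00,  1.55841111e-03]), 'ft_force': array([-0.46965909,  0.77054266, -0.23878317]), 'moment': array([-0.00998145,  0.00424342,  0.03417663]), 'gripper_force': 0.0, 'width': 85.23084490789535}
```

View pics/a.png

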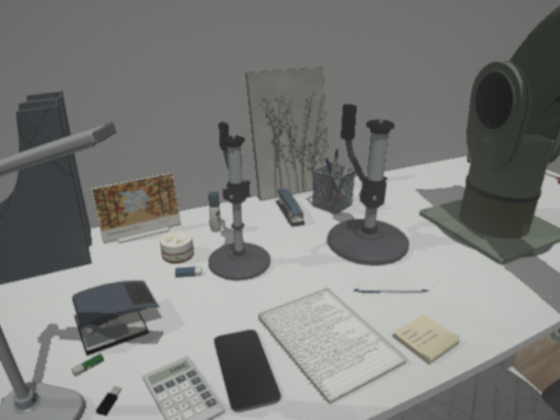

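View pics/b.png

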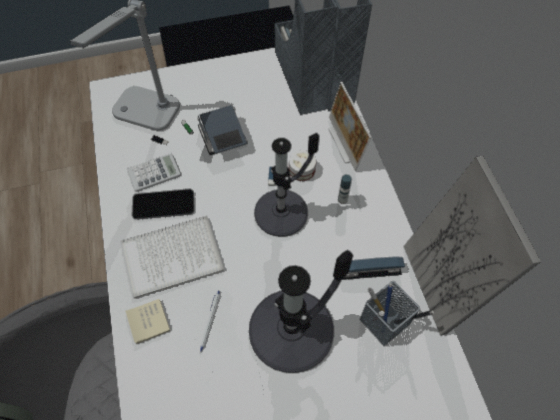

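The scene view shows two stands: a thinner one at foot (240,261) / plate (233,140), and a bigger one at foot (368,240) / plate (380,126). In the top view they are at (281,212) and (291,330). I'll measure the foot sizes and confirm with an enlarged crop.

```bash
python3 - <<'E'
from h import *
a=cam('scene');b=cam('top')
A=a['frame'][105:285,185:295,::-1];B=b['frame'][125:240,240:340,::-1]
A=cv2.resize(A,None,fx=3.3,fy=3.3,interpolation=cv2.INTER_CUBIC);B=cv2.resize(B,None,fx=4,fy=4,interpolation=cv2.INTER_CUBIC)
o=np.zeros((600,800,3),np.uint8);o[:A.shape[0],:A.shape[1]]=A[:600];o[:B.shape[0],380:780]=B
o=np.clip(o*1.6,0,255).astype(np.uint8)
cv2.imwrite('pics/c.png',o)
for n,l,r in(('s',(208,262),(271,262)),('b',(328,240),(409,240))):
    p,q=onz(a,*l,20),onz(a,*r,20);print(n,p,q,np.linalg.norm(p-q))
for n,l,r in(('s',(254,212),(308,212)),('b',(249,330),(333,330))):
    p,q=onz(b,*l,20),onz(b,*r,20);print(n,p,q,np.linalg.norm(p-q))
E
```

```text
s [ 690.64486301 -116.28882066   20.        ] [575.75489043 -63.15698642  20.        ] 126.5807947823055
b [427.59719229 -88.1081962   20.        ] [265.82257198 -10.86187394  20.        ] 179.27080654647202
s [631.7977962  -51.93933354  20.        ] [ 600.43177982 -176.09386353   20.        ] 128.0553563862217
b [353.42948463  22.16714366  20.        ] [ 310.14987417 -149.07855678   20.        ] 176.63016333148116
```

View pics/c.png

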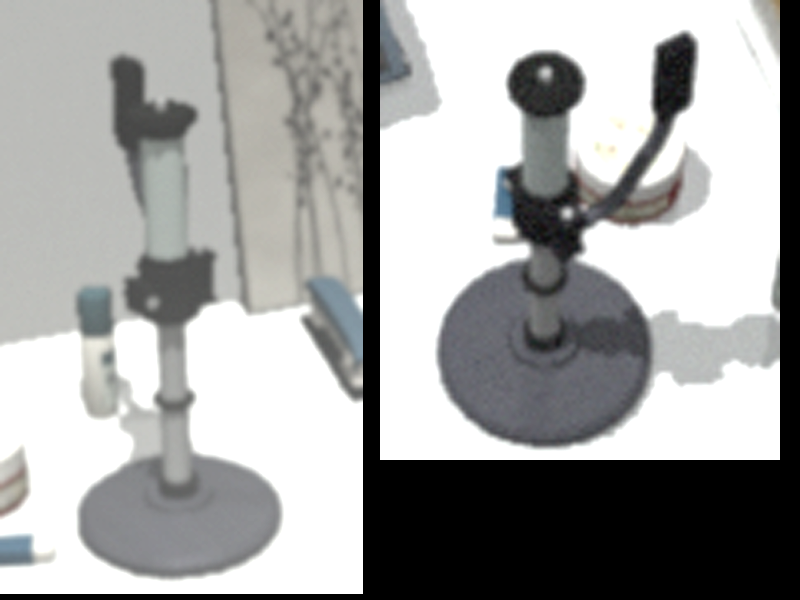

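Confirmed: the thinner stand has a foot of about 127 mm, matching 130 (the big one is about 178). In the crop the handle is at scene ≈(224,135) / top ≈(314,144), the ring at scene ≈(238,226) / top ≈(281,195), and the collar underside at scene ≈(237,201).

```bash
python3 - <<'E'
from h import *
a=cam('scene');b=cam('top')
print('handle',two(a,(223.8,135),b,(313.7,143.7)))
print('htop',two(a,(223.2,123.5),b,(315,135)))
print('ring',two(a,(237.7,225.9),b,(281.2,195.5)))
print('screw',two(a,(233.5,136),b,(281.3,143)))
print('plate',two(a,(234.5,141),b,(281.3,146)))
print('foot',onz(b,281.2,213,22),onz(a,239.5,261,22))
x,y=613,-114
P=two(a,(237.7,225.9),b,(281.2,195.5))[0]
for z in range(85,180,5): print(z,np.round(proj(a,(P[0],P[1],z)),1),np.round(proj(b,(P[0],P[1],z)),1))
E
```

```text
handle (array([ 620.68738921, -182.51811032,  255.2661107 ]), np.float64(1.0161636431892402))
htop (array([ 621.57613612, -183.69598829,  279.08571563]), np.float64(2.094092845567117))
ring (array([ 622.32808508, -116.53384769,   85.74346514]), np.float64(3.5363128993306248))
screw (array([ 624.5614607 , -116.07953863,  272.52842642]), np.float64(0.28920741434597363))
plate (array([ 623.6038931 , -115.72649686,  263.42024604]), np.float64(1.3113349464633104))
foot [ 612.19516    -113.50734324   22.        ] [632.74950151 -90.31518179  22.        ]
85 [238.5 226.7] [281.5 194.9]
90 [238.4 224.5] [281.5 193.8]
95 [238.3 222.3] [281.5 192.6]
100 [238.2 220.1] [281.5 191.4]
105 [238.1 217.8] [281.5 190.2]
110 [238.  215.6] [281.5 188.9]
115 [237.9 213.3] [281.5 187.7]
120 [237.8 211.1] [281.5 186.5]
125 [237.7 208.8] [281.5 185.2]
130 [237.6 206.5] [281.5 184. ]
135 [237.5 204.2] [281.5 182.7]
140 [237.3 201.9] [281.6 181.4]
145 [237.2 199.5] [281.6 180.2]
150 [237.1 197.2] [281.6 178.9]
155 [237.  194.8] [281.6 177.6]
160 [236.9 192.5] [281.6 176.3]
165 [236.8 190.1] [281.6 174.9]
170 [236.7 187.7] [281.6 173.6]
175 [236.6 185.3] [281.6 172.3]
```

```bash
python3 -m inch '[0,0,-1.9,0, -1,-1,-1.92,0.1, -12.94,-11.86,-1.92,1.012, -12.94,-11.86,-1.92,1.012, -12.94,-11.86,-1.92,1.012, -12.94,-11.86,-1.92,1.012, -12.94,-11.86,-1.92,1.012, -12.94,-11.86,-1.92,1.012, -12.94,-11.86,-1.92,1.012, -12.94,-11.86,-1.92,1.012]' 1 60
cat >> h.py <<'E'
from scipy.spatial.transform import Rotation as Ro
def togo(target,ang=None):
    """shift in tool axes/50mm and spin to reach TCP target with tool y at world angle ang"""
    s=env.state();R=Ro.from_rotvec(s['tool_rot']).as_matrix()
    d=R.T@(np.array(target)-s['eef_pos'])/50
    cur=np.arctan2(R[1,1],R[0,1]); sp=None if ang is None else cur-ang
    print('go',np.round(d,3),'spin',sp,'tilt',np.round(R[:,2],3),'t',s['clock'],'F',np.round(s['ft_force'],1),'j',np.round(s['joints'],2))
    return d,sp
E
python3 -c "
from h import *
togo((620.8,-182.5,400),0.30)"
```

```text
clock: 1.3
eef_pos: [385.2, 182.1, 390.4]
tool_rot: [1.863, 2.529, 0.001]
ft_force: [0.7, 1.6, -0.1]
width: 85.5
gripper_force: 0.0
go [-8.361  2.34  -0.193] spin 0.0007570193278675919 tilt [ 0.  0. -1.] t 1.3 F [ 0.7  1.6 -0.1] j [-0.7   0.39  0.28  1.83 -0.13  0.94 -0.06]
```

```bash
python3 -m inch '[-8,2.2,0,0, -8,2.2,0,0, -8,2.2,0,0, -8,2.2,0,0, -8,2.2,0,0, -8,2.2,0,0, -8,2.2,0,0, -8,2.2,0,0, -8,2.2,0,0, -8,2.2,0,0]'
python3 - <<'E'
from h import *
togo((620.8,-182.5,400),0.30)
a=cam('scene');b=cam('top')
A=cv2.resize(a['frame'][60:235,185:295,::-1],None,fx=3.4,fy=3.4,interpolation=cv2.INTER_CUBIC)
B=cv2.resize(b['frame'][80:220,240:345,::-1],None,fx=4,fy=4,interpolation=cv2.INTER_CUBIC)
o=np.zeros((600,800,3),np.uint8);o[:A.shape[0],:A.shape[1]]=A;o[:B.shape[0],376:376+420]=B
cv2.imwrite('pics/d.png',np.clip(o*1.6,0,255).astype(np.uint8))
E
```

```text
clock: 2.3
eef_pos: [608.5, -167.9, 389.0]
tool_rot: [-1.866, -2.526, 0.002]
ft_force: [-0.6, 0.1, -0.5]
width: 86.0
gripper_force: 0.0
go [-0.351  0.15  -0.219] spin -0.001858576460431971 tilt [-0.001 -0.001 -1.   ] t 2.3 F [-0.6  0.1 -0.5] j [ 0.11  0.75  0.26  1.09 -0.18  1.32  0.65]
```

View pics/d.png

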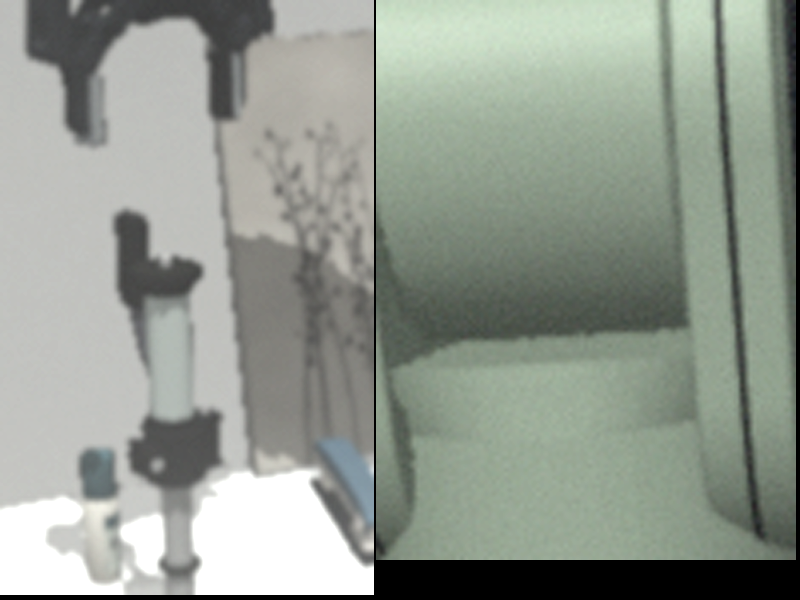

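The scene crop shows the open fingers above and just beside the handle (crop (92,140) and (232,115), handle top (130,213)). The arm hides the stand in the top view. Next I centre and go down.

```bash
python3 -m inch '[-0.35,0.15,0,0, -0.35,0.15,0,0, -0.35,0.15,0.3,0, -0.35,0.15,0.7,0, -0.35,0.15,1,0, -0.35,0.15,1.3,0, -0.35,0.15,1.5,0, -0.35,0.15,1.6,0, -0.35,0.15,1.6,0, -0.35,0.15,1.6,0]'
python3 - <<'E'
from h import *
togo((620.8,-182.5,308),0.30)
a=cam('scene')
A=cv2.resize(a['frame'][60:235,160:320,::-1],None,fx=3.4,fy=3.4,interpolation=cv2.INTER_CUBIC)
cv2.imwrite('pics/e.png',np.clip(A*1.6,0,255).astype(np.uint8))
E
```

```text
clock: 3.4
eef_pos: [620.7, -180.0, 310.8]
tool_rot: [1.863, 2.529, 0.0]
ft_force: [-1.5, 0.3, 0.1]
width: 85.1
gripper_force: 0.0
go [-0.049 -0.013  0.056] spin 0.0011827744580861221 tilt [ 0.001 -0.    -1.   ] t 3.4 F [-1.5  0.3  0.1] j [ 0.13  0.84  0.24  1.18 -0.2   1.15  0.68]
```

View pics/e.png

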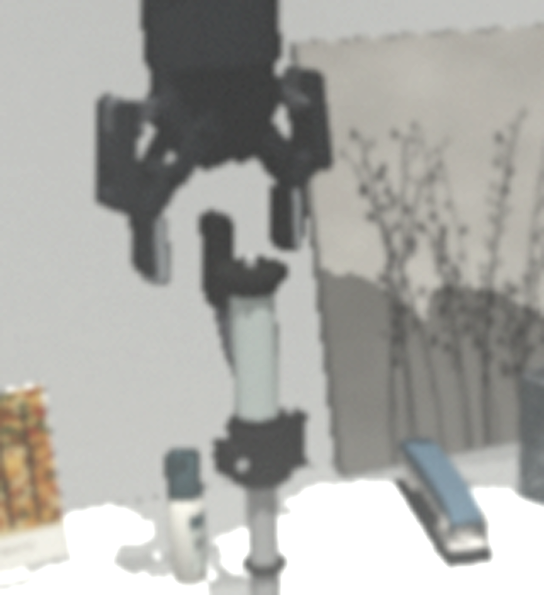

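The handle is centred between the fingers (crop (215,240), with fingers at 150 and 288), so I close.

```bash
python3 -m inch '[-0.05,0,0.04,0, -0.05,0,0.04,0, -0.05,0,0.04,0, -0.05,0,0.04,0, -0.05,0,0.04,0, -0.05,0,0.04,0, -0.05,0,0.04,0, -0.05,0,0.04,0, -0.05,0,0.04,0, -0.05,0,0.04,0]' 0 60
python3 -c "
from h import *
togo((620.8,-182.5,308),0.30);print(env.state()['moment'])"
```

```text
clock: 4.45
eef_pos: [621.4, -182.4, 308.0]
tool_rot: [1.863, 2.529, 0.0]
ft_force: [5.1, 0.7, -7.5]
width: 12.5
gripper_force: 59.2
go [ 0.002 -0.012  0.   ] spin 0.0009840009604235034 tilt [ 0.  0. -1.] t 4.45 F [ 5.1  0.7 -7.5] j [ 0.14  0.84  0.24  1.18 -0.2   1.14  0.68]
[-0.08559593 -1.04878685 -0.34238053]
```

```bash
python3 -m inch '[0.004,-0.099,0,0.08, 0.016,-0.198,0,0.16, 0.036,-0.295,0,0.24, 0.063,-0.39,0,0.32, 0.098,-0.483,0,0.4]'
python3 -c "
from h import *
togo((0,0,308),0.30);print(env.state()['moment'],env.state()['eef_pos'])"
```

```text
clock: 4.95
eef_pos: [597.0, -184.5, 307.7]
tool_rot: [-2.332, -2.105, -0.001]
ft_force: [8.5, 3.0, -11.1]
width: 12.2
gripper_force: 59.0
go [ 2.4560e+00 -1.2253e+01 -7.0000e-03] spin -0.4019303446140515 tilt [ 0.     0.001 -1.   ] t 4.95 F [  8.5   3.  -11.1] j [ 0.1   0.81  0.35  1.28 -0.29  1.1   0.38]
[ 0.33395204 -1.75771326 -0.38339855] [ 596.95144304 -184.49431885  307.72878493]
```

```bash
python3 -m inch '[0.004,-0.099,0,0.08, 0.016,-0.198,0,0.16, 0.036,-0.295,0,0.24, 0.063,-0.39,0,0.32, 0.098,-0.483,0,0.4, 0.14,-0.573,0,0.48, 0.189,-0.659,0,0.56, 0.245,-0.741,0,0.64, 0.308,-0.818,0,0.72, 0.376,-0.89,0,0.8]'
python3 -m inch '[0,0,0,0, 0,0,0,0]'
python3 - <<'E'
from h import *
togo((0,0,308),0.30);print(env.state()['moment'],env.state()['eef_pos'])
a=cam('scene');np.save('a.npy',a,allow_pickle=True)
A=cv2.resize(a['frame'][90:280,160:300,::-1],None,fx=3.15,fy=3.15,interpolation=cv2.INTER_CUBIC)
B=cv2.resize(a['frame'][180:240,215:260,::-1],None,fx=8,fy=8,interpolation=cv2.INTER_CUBIC)
o=np.zeros((600,800,3),np.uint8);o[:A.shape[0],:A.shape[1]]=A;o[:480,442:442+358]=B[:,:358]
cv2.imwrite('pics/f.png',np.clip(o*1.6,0,255).astype(np.uint8))
E
```

```text
clock: 5.95
eef_pos: [555.3, -161.3, 308.6]
tool_rot: [2.966, 1.031, 0.005]
ft_force: [13.6, 2.4, -3.9]
width: 12.5
gripper_force: 59.9
clock: 6.15
eef_pos: [555.4, -161.4, 308.6]
tool_rot: [2.965, 1.036, 0.004]
ft_force: [10.8, 0.8, -3.6]
width: 12.6
gripper_force: 60.1
go [-6.68  -9.444 -0.021] spin -1.1984212562832597 tilt [ 0.003 -0.    -1.   ] t 6.15 F [10.8  0.8 -3.6] j [-0.05  0.77  0.59  1.48 -0.47  1.03 -0.25]
[ 0.24843572 -2.35319961 -0.43748324] [ 555.4266671  -161.37077129  308.61584823]
```

View pics/f.png

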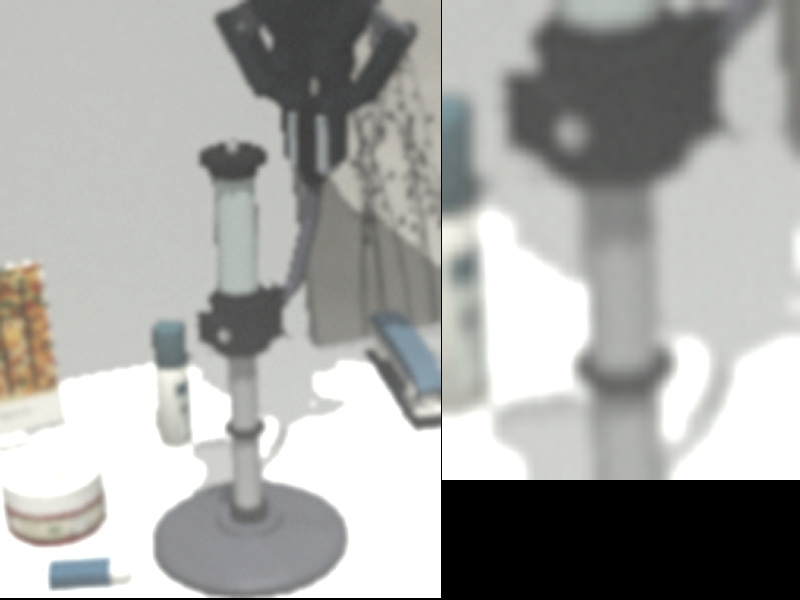

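The lever is open by 1.2 rad and the leg is held: Fz of about −3.6 N is its weight. The collar's lower edge is at scene v≈203 and the ring is at v≈224–229. Next I measure the gap from the intensity profile.

```bash
cat > gap.py <<'E'
from h import *
def gap(v=True):
    a=cam('scene'); g=a['frame'].astype(float).mean(2)
    pr=g[:,235:241].mean(1)
    if v: print(np.round(pr[192:240]).astype(int))
    def zof(vv,r):
        ax=np.array([623.5,-116.]); o,_=ray(a,280,210); n=o[:2]-ax; n/=np.linalg.norm(n); p=ax+r*n
        zs=np.linspace(50,200,601); vs=np.array([proj(a,(p[0],p[1],z))[1] for z in zs]); return np.interp(-vv,-vs[::1],zs) if vs[0]<vs[-1] else np.interp(vv,vs[::-1],zs[::-1])
    return a,pr,zof
if __name__=='__main__':
    a,pr,zof=gap()
    for v in(201,202,203,204): print('collar',v,zof(v,18.5))
    for v in(227,228,229,230): print('ringbot',v,zof(v,13.5))
    togo((0,0,0))
E
python3 gap.py
```

```text
[ 52  52  53  52  52  53  53  53  54  55  60  71  82  85  85  85  86  90
  96 102 106 107 107 107 107 107 107 108 107 108 108 108 106  99  83  69
  66  75  86  96 104 108 109 109 109 109 109 109]
collar 201 151.20180295419476
collar 202 149.1088456080631
collar 203 147.0110680782019
collar 204 144.90842182271584
ringbot 227 92.36759449827356
ringbot 228 90.12526829084835
ringbot 229 87.87737286766615
ringbot 230 85.62387862392411
go [-6.694 -9.457  6.139] spin None tilt [ 0.003  0.    -1.   ] t 6.25 F [12.4  1.7 -3.1] j [-0.05  0.77  0.59  1.48 -0.47  1.03 -0.25]
```

```bash
python3 -m inch '[0.02,0.01,0.03,0, 0.02,0.01,0.09,0, 0.02,0.01,0.16,0, 0.02,0.01,0.23,0, 0.02,0.01,0.3,0, 0.02,0.01,0.37,0, 0.02,0.01,0.43,0, 0.02,0.01,0.47,0, 0.02,0.01,0.5,0, 0.02,0.01,0.5,0]'
python3 -m inch '[0,0,0.04,0, 0,0,0.1,0, 0,0,0.16,0, 0,0,0.22,0, 0,0,0.28,0, 0,0,0.33,0, 0,0,0.37,0, 0,0,0.4,0, 0,0,0.4,0, 0,0,0.4,0]'
python3 - <<'E'
from gap import *
a,pr,zof=gap()
togo((0,0,0));print(env.state()['eef_pos'],env.state()['moment'])
A=cv2.resize(a['frame'][120:280,180:290,::-1],None,fx=3.6,fy=3.6,interpolation=cv2.INTER_CUBIC)
B=cv2.resize(a['frame'][200:245,218:258,::-1],None,fx=10,fy=10,interpolation=cv2.INTER_CUBIC)
o=np.zeros((600,800,3),np.uint8);o[:A.shape[0],:A.shape[1]]=A;o[:450,400:800]=B
cv2.imwrite('pics/g.png',np.clip(o*1.6,0,255).astype(np.uint8))
E
```

```text
clock: 7.25
eef_pos: [555.9, -161.5, 283.2]
tool_rot: [2.965, 1.036, 0.002]
ft_force: [7.2, -0.5, -4.0]
width: 12.2
gripper_force: 59.6
clock: 8.25
eef_pos: [555.9, -161.5, 263.3]
tool_rot: [2.965, 1.036, 0.002]
ft_force: [6.9, 0.9, -3.8]
width: 12.1
gripper_force: 59.6
[116 116 117 116 116 116 117 117 117 117 117 114 101  79  61  56  56  57
  56  56  56  57  56  56  57  57  58  57  58  58  58  62  70  74  70  63
  65  75  87  96 104 108 109 109 110 109 109 109]
go [-6.693 -9.454  5.253] spin None tilt [ 0.001 -0.    -1.   ] t 8.3 F [ 6.6  0.5 -4.4] j [-0.04  0.83  0.55  1.54 -0.51  0.92 -0.22]
[ 555.90218963 -161.48576175  263.30335638] [-0.10046704 -1.38462386 -0.24369833]
```

View pics/g.png

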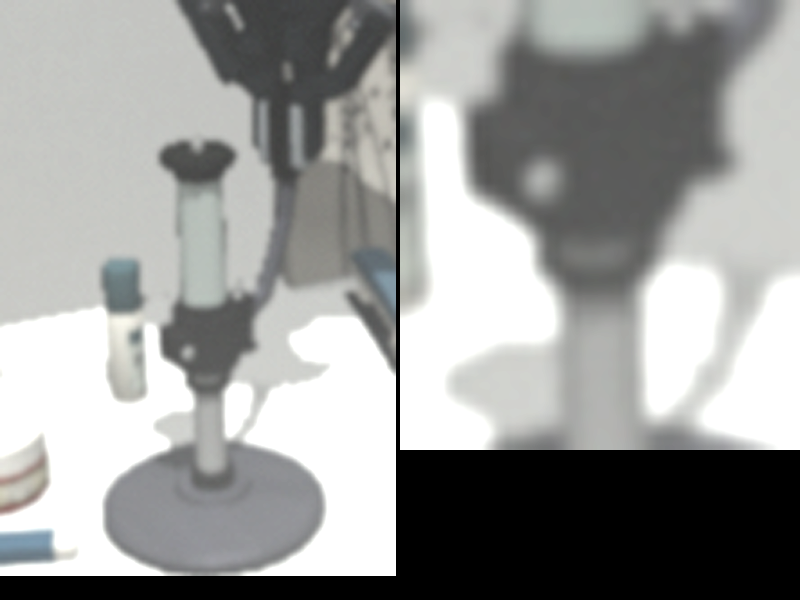

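The collar now sits just above the ring (a light post sliver at v≈225, ring bottom unchanged at v≈230), and Fz is −4 N. I creep from here.

```bash
python3 -m inch '[0,0,0.01,0, 0,0,0.02,0, 0,0,0.03,0, 0,0,0.04,0, 0,0,0.05,0, 0,0,0.06,0, 0,0,0.07,0, 0,0,0.08,0, 0,0,0.08,0, 0,0,0.08,0]'
python3 - <<'E'
from gap import *
a,pr,zof=gap(False)
print(np.round(pr[218:236]).astype(int),zof(224,18.5),zof(225.8,9),zof(230,13.5));togo((0,0,0))
E
```

```text
clock: 9.3
eef_pos: [555.9, -161.5, 259.3]
tool_rot: [2.965, 1.036, 0.002]
ft_force: [6.8, 0.7, -4.6]
width: 12.0
gripper_force: 59.8
[ 57  58  58  58  58  58  59  58  58  59  64  74  85  91  97 103 108 109] 101.79627816274213 92.56515567455439 85.62387862392411
go [-6.694 -9.454  5.173] spin None tilt [ 0.001  0.    -1.   ] t 9.35 F [ 6.3 -0.2 -5.1] j [-0.03  0.83  0.55  1.54 -0.51  0.91 -0.21]
```

```bash
for i in 1; do python3 -m inch '[0,0,0.01,0, 0,0,0.02,0, 0,0,0.03,0, 0,0,0.03,0]' | grep -E 'eef|ft_'; done
python3 -m inch '[0,0,0.01,0, 0,0,0.02,0, 0,0,0.02,0]' | grep -E 'eef|ft_'
```

```text
eef_pos: [555.9, -161.5, 257.8]
ft_force: [7.1, 0.5, -3.8]
eef_pos: [555.9, -161.5, 256.8]
ft_force: [7.0, 0.5, -5.1]
```

```bash
python3 -m inch '[0,0,0.01,0, 0,0,0.01,0, 0,0,0.01,0]' | grep -E 'eef|ft_'
```

```text
eef_pos: [555.9, -161.5, 256.3]
ft_force: [7.1, 0.7, -4.3]
```

```bash
python3 -m inch '[0,0,0.01,0, 0,0,0.01,0, 0,0,0.01,0]' | grep -E 'eef|ft_'
```

```text
eef_pos: [555.9, -161.5, 255.8]
ft_force: [6.8, -0.3, -4.4]
```

```bash
python3 -m inch '[0,0,0.01,0, 0,0,0.01,0, 0,0,0.01,0]' | grep -E 'eef|ft_'
```

```text
eef_pos: [555.9, -161.5, 255.3]
ft_force: [6.7, 0.1, -3.8]
```

```bash
python3 -m inch '[0,0,0.01,0, 0,0,0.01,0, 0,0,0.01,0]' | grep -E 'eef|ft_'
```

```text
eef_pos: [555.9, -161.5, 255.0]
ft_force: [6.1, 0.4, -1.4]
```

```bash
python3 -m inch '[0,0,0,0, 0,0,0,0]' | grep -E 'eef|ft_'
python3 - <<'E'
from gap import *
a,pr,zof=gap(False)
print(np.round(pr[218:236]).astype(int));togo((0,0,0),0.3)
B=cv2.resize(a['frame'][195:245,208:268,::-1],None,fx=10,fy=10,interpolation=cv2.INTER_CUBIC)
cv2.imwrite('pics/i.png',np.clip(B*1.6,0,255).astype(np.uint8))
E
```

```text
eef_pos: [555.9, -161.5, 255.1]
ft_force: [6.3, 0.5, -1.6]
[ 57  58  58  58  59  59  58  59  59  59  63  74  84  88  90  94 100 105]
go [-6.694 -9.456  5.085] spin -1.1987050552592906 tilt [ 0.001 -0.    -1.   ] t 11.5 F [ 5.7 -0.4 -0.6] j [-0.03  0.84  0.55  1.55 -0.51  0.9  -0.21]
```

View pics/i.png

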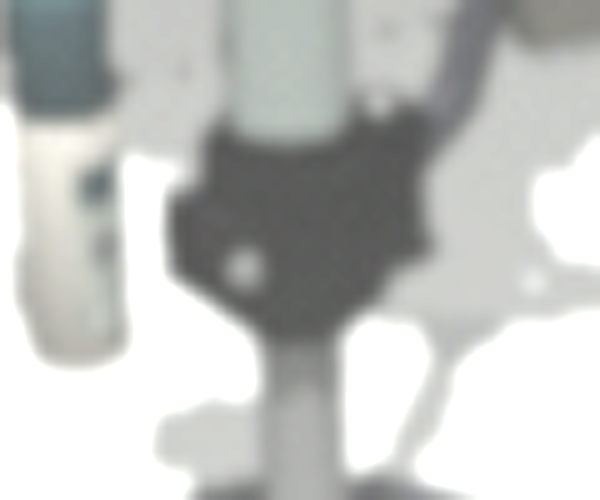

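Contact: the collar sits on the ring (v≈229) and the load on the ring is about 3 N. I swing back to 0.7 rad first, with a hair of unloading.

```bash
python3 -m inch '[0.002,0.062,-0.002,-0.05, 0.006,0.124,-0.002,-0.1, 0.014,0.185,-0.002,-0.15, 0.025,0.246,-0.002,-0.2, 0.039,0.307,-0.002,-0.25, 0.055,0.366,-0.002,-0.3, 0.075,0.425,-0.002,-0.35, 0.098,0.483,-0.002,-0.4, 0.123,0.539,-0.002,-0.45, 0.152,0.594,-0.002,-0.5]'
python3 -m inch '[0,0,0,0]'|grep -E 'eef|ft_'
python3 -c "
from h import *
togo((0,0,0),0.3)"
```

```text
clock: 12.5
eef_pos: [580.2, -180.1, 255.1]
tool_rot: [2.615, 1.74, 0.001]
ft_force: [3.2, 1.7, -0.2]
width: 12.6
gripper_force: 60.2
eef_pos: [580.2, -180.2, 255.0]
ft_force: [2.4, 1.7, 2.3]
go [ -1.176 -12.095   5.094] spin -0.6978384565694409 tilt [ 0.001  0.    -1.   ] t 12.6 F [2.4 1.7 2.3] j [ 0.06  0.85  0.4   1.43 -0.38  0.94  0.17]
```

Load on the ring is creeping up toward 6 N, so I ease up a little.

```bash
python3 -m inch '[0,0,-0.006,0, 0,0,-0.006,0, 0,0,-0.006,0]'|grep -E 'eef|ft_'
```

```text
eef_pos: [580.0, -180.0, 255.1]
ft_force: [4.6, 1.0, -0.8]
```

```bash
python3 -m inch '[0.003,0.087,-0.002,-0.07, 0.012,0.173,-0.002,-0.14, 0.027,0.259,-0.002,-0.21, 0.048,0.343,-0.002,-0.28, 0.075,0.425,-0.002,-0.35]' - 80|grep -E 'eef|ft_|rot'
python3 -c "
from h import *
togo((0,0,0),0.3)"
```

```text
eef_pos: [600.8, -185.1, 255.2]
tool_rot: [-2.273, -2.169, 0.001]
ft_force: [1.4, 0.9, 2.0]
go [  3.135 -12.173   5.112] spin -0.34689308534125307 tilt [-0.001 -0.    -1.   ] t 13.4 F [1.4 0.9 2. ] j [ 0.11  0.87  0.31  1.34 -0.28  0.98  0.43]
```

```bash
python3 -m inch '[0.003,0.087,0,-0.07, 0.012,0.173,0,-0.14, 0.027,0.259,0,-0.21, 0.048,0.343,0,-0.28, 0.075,0.425,0,-0.35, 0.084,0.448,0,-0.37, 0.084,0.448,0,-0.37]'|grep -E 'eef|ft_|rot|width'
python3 -c "
from h import *
togo((0,0,0),0.3);print(env.state()['moment'])"
```

```text
eef_pos: [622.6, -182.4, 255.5]
tool_rot: [-1.838, -2.546, 0.002]
ft_force: [-6.4, 0.9, 9.8]
width: 12.1
go [  7.378 -10.661   5.136] spin 0.020098722396171886 tilt [-0.002 -0.    -1.   ] t 14.1 F [-6.4  0.9  9.8] j [ 0.15  0.89  0.21  1.25 -0.19  1.02  0.7 ]
[ 0.40808639  1.33948622 -0.79059873]
```

```bash
python3 -m inch '[0,0.02,-0.006,0, 0,0.02,-0.01,0, 0,0.02,-0.01,0]'|grep -E 'eef|ft_|rot|width'
python3 - <<'E'
from gap import *
a,pr,zof=gap(False)
print(np.round(pr[218:236]).astype(int));togo((0,0,0),0.3)
A=cv2.resize(a['frame'][105:285,170:290,::-1],None,fx=3.3,fy=3.3,interpolation=cv2.INTER_CUBIC)
B=cv2.resize(a['frame'][195:245,218:258,::-1],None,fx=10,fy=10,interpolation=cv2.INTER_CUBIC)
o=np.zeros((600,800,3),np.uint8);o[:A.shape[0],:A.shape[1]]=A;o[:500,400:800]=B
cv2.imwrite('pics/k.png',np.clip(o*1.6,0,255).astype(np.uint8))
E
```

```text
eef_pos: [622.9, -182.2, 255.6]
tool_rot: [-1.839, -2.544, 0.004]
ft_force: [-10.4, -0.3, 6.6]
width: 12.6
[ 58  58  58  59  59  59  59  59  59  60  64  75  85  89  91  96 102 108]
go [  7.362 -10.667   5.16 ] spin 0.018957125020912624 tilt [-0.004 -0.    -1.   ] t 14.45 F [-10.8  -0.    7.1] j [ 0.15  0.89  0.21  1.24 -0.19  1.03  0.7 ]
```

View pics/k.png

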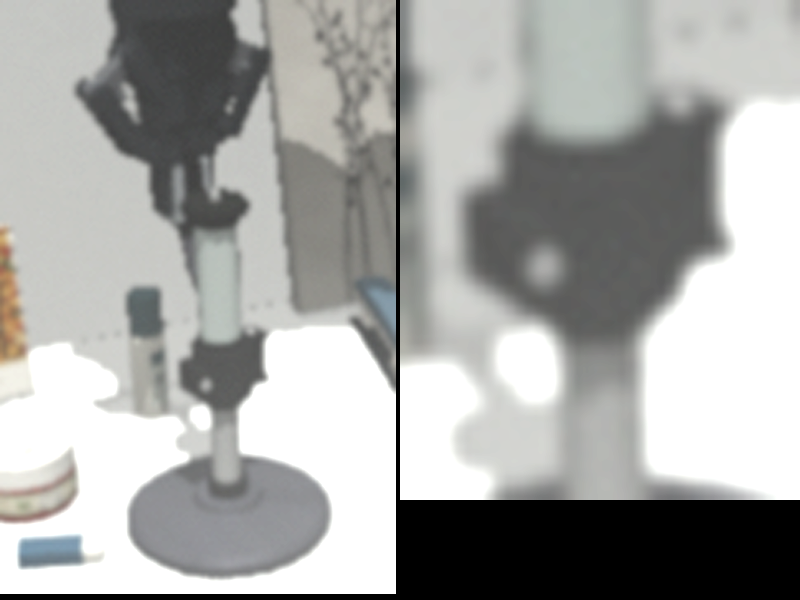

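Lever is across the front again and the collar is on the ring. I'll give one firm push to confirm it is against the stop, then ease off.

```bash
python3 -m inch '[0,0.02,-0.005,0, 0,0.04,-0.01,-0.01, 0,0.04,-0.01,-0.01]'|grep -E 'eef|ft_|rot'
python3 -m inch '[0,-0.02,-0.005,0.005, 0,-0.06,-0.01,0.02, 0,-0.06,-0.01,0.02, 0,-0.06,-0.01,0.02]'|grep -E 'eef|ft_|rot|grip'
python3 -c "
from gap import *
a,pr,zof=gap(False)
print(np.round(pr[218:236]).astype(int));togo((0,0,0),0.3)"
```

```text
eef_pos: [623.7, -182.2, 255.6]
tool_rot: [-1.825, -2.55, 0.008]
ft_force: [-20.1, -1.2, 4.9]
eef_pos: [622.6, -182.1, 255.9]
tool_rot: [-1.849, -2.536, 0.003]
ft_force: [-6.7, 0.5, -6.8]
gripper_force: 79.3
[ 58  58  59  59  59  59  59  59  59  60  64  75  85  89  91  96 103 108]
go [  7.269 -10.725   5.16 ] spin 0.010699962928391538 tilt [-0.003 -0.    -1.   ] t 15.2 F [-6.1  0.7 -7.3] j [ 0.15  0.89  0.21  1.25 -0.19  1.03  0.69]
```

```bash
python3 -m inch '[0,0,0.005,0, 0,0,0.005,0]'|grep -E 'ft_|grip'; python3 -c "
from cell import env
print(env.close_job())"
```

```text
ft_force: [-7.5, 1.1, -5.3]
gripper_force: 79.6
the job is handed in; nothing more can be done
None
```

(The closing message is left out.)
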